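# Find the unbolted flap of the waste trolley and hold it open

## Robot

A 6-joint arm with a two-finger parallel gripper is mounted at the origin on the work surface. World frame = base frame: x ahead of the robot, y to its left, z up, the work surface at z = 0. Lengths are in m, angles in degrees, forces in N, time in s.
With the tool pointing down it reaches from about 0.35 to 0.875 m from the base axis. Payload 4.2 kg.
Tool frame: the origin (TCP) lies on the centre line of the jaws, within the pads' length; the fingertips stand 17 mm ahead of it and the grasp point (between the pads) lies 2 mm behind it; z points along the fingers, y is the direction in which the jaws open and shut (so a half turn about z gives the same grasp; the last joint's range is limited). The gripper opens to 87 mm and grips with 3 to 60 N. Pads are 19 mm wide; open, the fingers measure 117 mm over their backs; the gripper's body (75 mm by 190 mm) begins 51 mm behind the grasp point.
Start: joints at [-53.022, 22.042, 0.453, 0, -68.411, -14.817], TCP at [0.236, -0.579, 0.24] pointing down, gripper open.
Joint ranges: [-179.83, 179.83], [-69.29, 118.12], [-61.27, 80.66], [-181.25, 117.63], [-171.15, -9.14], [-177.46, 177.46]. Speed limits (degrees/s): [159.86, 159.86, 180, 180, 180, 180].

## Interface

Orientations are given as a 3x3 rotation matrix whose columns are the frame's x, y, z axes.
In Python, from station import * gives the robot as it stands.
- The arm moves only by the tool play_rows, never from a script. Its argument "targets" is a list that holds one entry, the list of rows, each a list of 5 numbers: the closure, from 0 (fully open) to 1 (shut), then the shift along the world's x, y, z in m, then the turn about the world's z in rad. In form: [[[gripper, x, y, z, twist], ...]]. A call has 1 to 5 rows; each row is the pose to reach, as a shift and turn from the pose commanded when the call began; what a row does not reach only later rows make up. A row lasts 1/12 s, in which the tool goes at most 41.7 mm and 7.16 degrees, less where a joint would pass 70% of its speed; a pose out of reach is approached as far as the arm can. A call with a gripper value outside its range is refused whole. The fingers move at their own pace and stop on an object; the grip force is fixed at half the most. Time passes only in rows, so rows that repeat a pose let the fingers close. It gives the time, the measured TCP pose, the force and the opening at its end, in the units of the state.
- sense(): the state, without advancing time (a new reading comes with each control period).
- capture(name): name is "scene" or "top"; returns the picture (480x640x3 uint8, blue, green, red); there is no depth.
- get_calibration(name): a dict with "camera_matrix" (3x3 intrinsics, pixels), "D" ([k1, k2, p1, p2, k3] as OpenCV has them; the pictures are not rectified), "T" (4x4, takes a point from camera to world coordinates). Camera axes: x right, y up, looking along -z (the intrinsics and any distortion apply to the point x, -y, -z); pixel columns grow to the right and rows downward; lengths in m; the calibration is good to about 2 mm. A picture is of the moment at which its call begins. get_calibration takes no time and is no camera call.
- finish_job(): hands the job in, once; it reports no verdict.
The state is a dict: "time_s": time; "joints": joint angles; "joint_velocities": joint speeds; "effort": joint torques, N m; "tcp_pos": TCP position; "ee_rot": TCP orientation; "wrist_force": force on the tool from outside, world axes, zero at the start; "moment": the same for the moment, N m; "gripper_width": opening from 0.0 (shut) to 1.0 (fully open).
Only numpy, scipy, OpenCV 4.12 (cv2) and the standard library are available. Lean on these libraries where they do the work, as an engineer would, in place of code of your own. Each camera call takes 0.05 s, during which the arm holds its last target. There are 200 camera calls.

## Task

Four of the five flaps in the top of the kitchen's steel waste trolley are bolted from underneath and one is not, which you can only tell by feel: with the fingertips press lightly on the front end (nearest the robot) of one flap after another until you find the one that rocks. Push that flap's front end down until it stands about 45 degrees open, and finish while your fingertips are still holding it open there, so that the cook can scrape her board into it. Do not lean hard on a bolted flap, and leave the jars and the jug on the trolley where they stand.

Things in the scene. Friction and masses are not known exactly. Their poses are not given: they have to be found in the camera images.
- trolley: Steel waste trolley, fixed; origin on its top (420 x 700 mm, 40 mm above the robot's table) at mid-width, 220 mm behind its front edge, x to its rear (away from the robot), y left, z up. Five equal sprung flaps in a row across it, 125 mm apart, flush with the top; the pivot lines lie 45 mm in front of the origin. Below each the opening is free for over 110 mm. Behind the flaps (from x = +9 mm) is a plain deck.
- flap1_pivot (a point): Mid-point of the pivot line of the leftmost flap as the robot sees it (towards +y), level with the trolley's top; fixed to the trolley, same axes (y along the pivot line). Each flap is a steel plate 95 mm wide (y), 145 mm long (x), from 100 mm in front of this line (push end, nearest the robot, with a thin raised rib 9 mm from its edge) to 45 mm behind it.
- flap2_pivot (a point): Mid-point of the pivot line of the second flap from the left, level with the trolley's top; fixed to the trolley, same axes (y along the pivot line). Flap as flap1.
- flap3_pivot (a point): Mid-point of the pivot line of the middle flap, level with the trolley's top; fixed to the trolley, same axes (y along the pivot line). Flap as flap1.
- flap4_pivot (a point): Mid-point of the pivot line of the fourth flap from the left, level with the trolley's top; fixed to the trolley, same axes (y along the pivot line). Flap as flap1.
- flap5_pivot (a point): Mid-point of the pivot line of the rightmost flap (towards -y), level with the trolley's top; fixed to the trolley, same axes (y along the pivot line). Flap as flap1.
- flap1 (a joint): Angle of the leftmost flap as the robot sees it (towards +y), rad: 0 flush; grows as the front end goes down and the rear end comes up; stop at 1.2. Spring-closed, turns this way only. 80 mm in front of the pivot the unbolted flap yields at 2 N, is 10 mm down at 2.5 N; at 45 degrees it resists with 6-9 N. A bolted one has 2 mm play (0.025 rad), then gives only 0.1 mm per N; 80 N bends it.
- flap2 (a joint): Angle of the second flap from the left, rad: 0 flush; grows as the front end goes down and the rear end comes up; stop at 1.2. Spring-closed.
- flap3 (a joint): Angle of the middle flap, rad: 0 flush; grows as the front end goes down and the rear end comes up; stop at 1.2. Spring-closed.
- flap4 (a joint): Angle of the fourth flap from the left, rad: 0 flush; grows as the front end goes down and the rear end comes up; stop at 1.2. Spring-closed.
- flap5 (a joint): Angle of the rightmost flap (towards -y), rad: 0 flush; grows as the front end goes down and the rear end comes up; stop at 1.2. Spring-closed.
- jar_mid (a point): Centre (62 mm up) of a full preserving jar, round, 74 mm across and 125 mm tall with a metal lid, standing loose on the trolley's rear deck behind the flaps. To be left alone; its axes are upright with z up.
- jug_mid (a point): Centre (70 mm up) of a clear plastic jug with a handle, about 100 mm across and 140 mm tall, standing loose on the rear deck. To be left alone.
- empty_mid (a point): Centre (50 mm up) of a small empty glass jar with a plastic lid, 68 mm across and 100 mm tall, standing loose on the rear deck. To be left alone.

How it is judged (in metres and radians):
At the end, for the whole second after the job is handed in: The unbolted flap is open by more than 0.65 rad (37 degrees) and still, with the fingers pressing on it with more than 1 N and the grasp point in front of its pivot line (on the push end's side); both jars and the jug are upright within 30 mm of where they stood (((value of joint flap1 above 0.65 rad and velocity of joint flap1 between -0.1 and 0.1 rad/s and contact force between the fingers and flap1 above 1 N and x of the grasp point in the frame of flap1_pivot below 0 m) or (value of joint flap2 above 0.65 rad and velocity of joint flap2 between -0.1 and 0.1 rad/s and contact force between the fingers and flap2 above 1 N and x of the grasp point in the frame of flap2_pivot below 0 m) or (value of joint flap3 above 0.65 rad and velocity of joint flap3 between -0.1 and 0.1 rad/s and contact force between the fingers and flap3 above 1 N and x of the grasp point in the frame of flap3_pivot below 0 m) or (value of joint flap4 above 0.65 rad and velocity of joint flap4 between -0.1 and 0.1 rad/s and contact force between the fingers and flap4 above 1 N and x of the grasp point in the frame of flap4_pivot below 0 m) or (value of joint flap5 above 0.65 rad and velocity of joint flap5 between -0.1 and 0.1 rad/s and contact force between the fingers and flap5 above 1 N and x of the grasp point in the frame of flap5_pivot below 0 m)) and distance of each of jar_mid, jug_mid, empty_mid from where it was at the start of the episode below 0.03 m and angle between each of jar_mid, jug_mid, empty_mid's own z axis and vertical below 0.3 rad); the arm keeps its last pose, push and grip.
It fails at once if a flap is pressed with more than 80 N (contact force between any of the arm, the fingers and flap1 above 80 N or contact force between any of the arm, the fingers and flap2 above 80 N or contact force between any of the arm, the fingers and flap3 above 80 N or contact force between any of the arm, the fingers and flap4 above 80 N or contact force between any of the arm, the fingers and flap5 above 80 N).
It fails at once if a jar or the jug is lifted, carried, tipped or pushed more than 30 mm ((distance of jar_mid from where it was at the start of the episode above 0.03 m or angle between jar_mid's own z axis and vertical above 0.3 rad) or (distance of jug_mid from where it was at the start of the episode above 0.03 m or angle between jug_mid's own z axis and vertical above 0.3 rad) or (distance of empty_mid from where it was at the start of the episode above 0.03 m or angle between empty_mid's own z axis and vertical above 0.3 rad)).
It also fails if it takes over 48 s, if anything falls off the work surface, if the arm or the gripper's body presses on something with over 40 N, if the wrist force passes 120 N, or if a joint passes its speed limit or range.

## Working session

There is one attempt and no reset: what is moved stays moved. The work goes in short steps, Python scripts to look and compute and a tool call to move; the robot and the scene stay as the last step left them, time stands still between calls to the robot, and variables do not carry over. Pictures are saved under pics/ and viewed, on a budget of 10 in all, crops included, one or two more only if the job needs it, and the job is handed in when it is done.

Besides the shell and the picture viewer there is one more tool, called after "Call:" as name(argument=value, ...) on one line, values as JSON. play_rows: Moves the arm, as the interface text tells. Its arguments: {"type":"object","properties":{"targets":{"type":"array","items":{"type":"array","items":{"type":"array","items":{"type":"number"}}}}},"required":["targets"]}

```bash
mkdir -p pics; python3 - <<'E'
from station import *
import cv2
for n in("scene","top"):
    cv2.imwrite(f"pics/{n}0.png",capture(n)); c=get_calibration(n); print(n,c)
s=sense(); print({k:s[k] for k in("time_s","tcp_pos","ee_rot","wrist_force","gripper_width")})
E
```

```text
scene {'camera_matrix': array([[608.02484033,   0.        , 317.81179127],
       [  0.        , 608.02484033, 236.44574667],
       [  0.        ,   0.        ,   1.        ]]), 'D': array([-0.10059294,  0.        ,  0.        ,  0.        ,  0.        ]), 'T': array([[-0.33881307, -0.5623405 ,  0.75430688,  1.45351785],
       [ 0.94061182, -0.2206325 ,  0.258013  ,  0.31465364],
       [ 0.02133346,  0.79692814,  0.60369729,  0.74553424],
       [ 0.        ,  0.        ,  0.        ,  1.        ]])}
top {'camera_matrix': array([[557.59485205,   0.        , 325.09808925],
       [  0.        , 557.59485205, 234.1183294 ],
       [  0.        ,   0.        ,   1.        ]]), 'D': array([-0.12405778,  0.        ,  0.        ,  0.        ,  0.        ]), 'T': array([[-9.16673295e-03,  9.87316116e-01, -1.58501919e-01,
         4.93452418e-01],
       [-9.99957977e-01, -9.07044132e-03,  1.33092927e-03,
         4.90410043e-02],
       [-1.23634432e-04,  1.58507458e-01,  9.87357772e-01,
         1.09904302e+00],
       [ 0.00000000e+00,  0.00000000e+00,  0.00000000e+00,
         1.00000000e+00]])}
{'time_s': 0.1, 'tcp_pos': array([ 0.23560279, -0.5783623 ,  0.23859872]), 'ee_rot': array([[-9.26164894e-01, -3.77117950e-01, -8.00068888e-04],
       [-3.77118788e-01,  9.26163304e-01,  1.71883151e-03],
       [ 9.27922289e-05,  1.89364241e-03, -9.99998203e-01]]), 'wrist_force': array([ 0.03606818, -0.55681391, -0.1065636 ]), 'gripper_width': 0.9964594858036284}
```

View pics/top0.png

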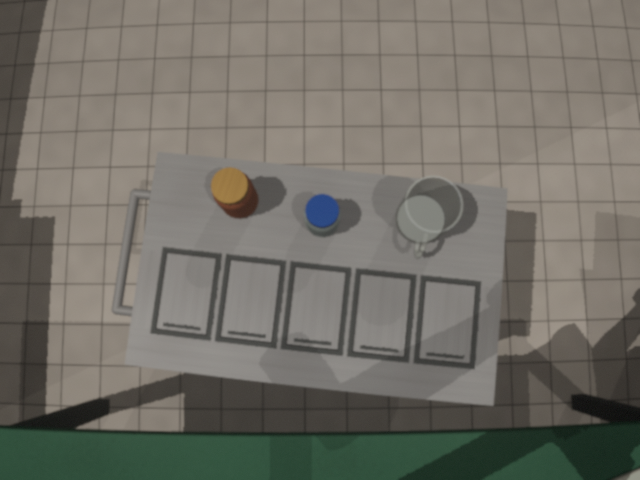

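View pics/scene0.png

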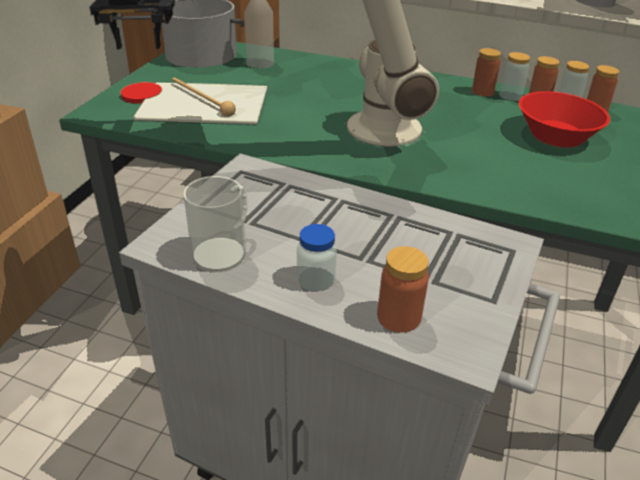

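The top view shows the trolley's corners near (160,153), (506,187), (494,405) and (127,366). The five flaps have dark ribs near (182,327), (247,335), (315,343), (381,350) and (444,358), and the jars and jug stand behind at (234,195), (322,213) and (425,212). The scene view agrees.

```bash
cat > h.py <<'E'
from station import *
import cv2, numpy as np
def ray(n,px,z):
    c=get_calibration(n); T=c["T"]
    u=cv2.undistortPoints(np.float64(px).reshape(-1,1,2),c["camera_matrix"],c["D"])[:,0]
    d=np.c_[u[:,0],-u[:,1],-np.ones(len(u))]@T[:3,:3].T
    return T[:3,3]+d*((z-T[2,3])/d[:,2])[:,None]
E
python3 - <<'E'
from h import *
g=cv2.cvtColor(cv2.imread("pics/top0.png"),cv2.COLOR_BGR2GRAY)
bh=cv2.morphologyEx(g,cv2.MORPH_BLACKHAT,np.ones((11,11)))
m=(bh>18).astype(np.uint8); P=[];R=[]
cs,h=cv2.findContours(m,cv2.RETR_EXTERNAL,cv2.CHAIN_APPROX_NONE)
gaps=[]
m2=np.zeros_like(m); m2[240:375,145:490]=m[240:375,145:490]
n,l,st,ce=cv2.connectedComponentsWithStats(m2)
for i in range(1,n):
    if st[i,4]>20: print(st[i],ce[i].round(1), ray("top",[ce[i]],.04)[0].round(4))
tc=ray("top",[(160,153),(506,187),(494,405),(127,366)],.04); print(tc.round(3))
print([np.linalg.norm(tc[i]-tc[i-1]).round(3) for i in range(4)])
E
```

```text
[408 240   8   4  22] [411.  241.2] [ 0.6481 -0.1177  0.04  ]
[422 240  23  18 171] [433.1 248.5] [ 0.6336 -0.16    0.04  ]
[419 242   5   8  22] [420.4 244.3] [ 0.6419 -0.1357  0.04  ]
[ 150  247   72   94 1761] [185.8 293. ] [0.5521 0.3145 0.04  ]
[ 215  254   71   95 1780] [250.4 300.9] [0.5367 0.1903 0.04  ]
[ 280  261   72   95 1787] [316.1 308. ] [0.5223 0.0658 0.04  ]
[ 347  268   70   95 1791] [381.6 315. ] [ 0.5079 -0.0576  0.04  ]
[ 413  275   68   94 1749] [447.1 321. ] [ 0.4946 -0.1819  0.04  ]
[163 322  38   9 128] [180.9 326. ] [0.4895 0.3226 0.04  ]
[228 331  38   7 143] [246.8 334. ] [0.4745 0.1967 0.04  ]
[294 338  38   7 132] [312.6 341.4] [0.46  0.073 0.04 ]
[360 345  39   8 149] [378.2 348.5] [ 0.4454 -0.05    0.04  ]
[427 353  37   6 120] [445.2 355.4] [ 0.4304 -0.1762  0.04  ]
[[ 0.831  0.376  0.04 ]
 [ 0.755 -0.311  0.04 ]
 [ 0.336 -0.266  0.04 ]
 [ 0.414  0.426  0.04 ]]
[np.float64(0.42), np.float64(0.691), np.float64(0.421), np.float64(0.696)]
```

Spacings (125 mm) and trolley size (0.42 x 0.69) check out. The trolley is yawed -6.6°. The press points, 75 mm in front of the pivots, are f5 (.447,-.177), f4 (.461,-.052), f3 (.475,.071), f2 (.490,.196) and f1 (.505,.320). I'll align the jaws with the trolley's y and shut them.

Call:
play_rows(targets=[[[1, 0.018, 0.035, 0, -0.1], [1, 0.036, 0.07, 0, -0.2], [1, 0.054, 0.105, 0, -0.3], [1, 0.072, 0.14, 0, -0.4], [1, 0.09, 0.175, 0, -0.503]]])

```text
time_s: 0.52
tcp_pos: [0.3259, -0.402, 0.2391]
ee_rot: [[-0.993, 0.122, -0.001], [0.122, 0.993, 0.001], [0.001, 0.001, -1.0]]
wrist_force: [0.5, 0.1, 0.1]
gripper_width: 0.713
```

Call:
play_rows(targets=[[[1, 0.018, 0.034, -0.01, 0], [1, 0.036, 0.068, -0.03, 0], [1, 0.054, 0.102, -0.05, 0], [1, 0.072, 0.136, -0.07, 0], [1, 0.09, 0.17, -0.09, 0]]])

```text
time_s: 0.93
tcp_pos: [0.4132, -0.2373, 0.152]
ee_rot: [[-0.993, 0.116, 0.0], [0.116, 0.993, 0.0], [-0.0, 0.0, -1.0]]
wrist_force: [1.3, -0.4, -0.7]
gripper_width: 0.325
```

Call:
play_rows(targets=[[[1, 0.016, 0.028, -0.02, 0], [1, 0.031, 0.057, -0.05, 0], [1, 0.031, 0.057, -0.07, 0], [1, 0.031, 0.057, -0.07, 0], [1, 0.031, 0.057, -0.07, 0]]])

```text
time_s: 1.35
tcp_pos: [0.4432, -0.1819, 0.0819]
ee_rot: [[-0.993, 0.115, -0.004], [0.115, 0.993, -0.0], [0.004, -0.0, -1.0]]
wrist_force: [0.4, -0.0, 1.3]
gripper_width: 0.019
```

```bash
python3 - <<'E'
from station import *
s=sense(); print(s["time_s"],s["tcp_pos"],s["ee_rot"],s["wrist_force"],s["gripper_width"])
E
```

```text
1.35 [ 0.44319746 -0.18185951  0.08189282] [[-9.93375484e-01  1.14857288e-01 -3.59869044e-03]
 [ 1.14858042e-01  9.93381916e-01 -2.97010189e-06]
 [ 3.57453286e-03 -4.16288964e-04 -9.99993525e-01]] [ 0.43518646 -0.02289408  1.31041095] 0.019121204790915308
```

Call:
play_rows(targets=[[[1, 0.004, 0.005, -0.01, 0], [1, 0.004, 0.005, -0.02, 0], [1, 0.004, 0.005, -0.024, 0], [1, 0.004, 0.005, -0.024, 0], [1, 0.004, 0.005, -0.024, 0]]])

```text
time_s: 1.77
tcp_pos: [0.4482, -0.1777, 0.0593]
ee_rot: [[-0.993, 0.117, 0.001], [0.117, 0.993, -0.0], [-0.001, -0.0, -1.0]]
wrist_force: [0.7, -0.7, -0.1]
gripper_width: 0.009
```

Call:
play_rows(targets=[[[1, 0, 0, -0.002, 0], [1, 0, 0, -0.004, 0], [1, 0, 0, -0.004, 0], [1, 0, 0, -0.004, 0], [1, 0, 0, -0.004, 0]]])

```text
time_s: 2.18
tcp_pos: [0.4487, -0.1775, 0.0564]
ee_rot: [[-0.993, 0.115, 0.002], [0.115, 0.993, -0.001], [-0.002, -0.001, -1.0]]
wrist_force: [-1.8, 0.1, 9.1]
gripper_width: 0.005
```

About 9 N after 1-2 mm: flap 5 is bolted. Next is flap 4.

Call:
play_rows(targets=[[[1, 0, 0, 0.02, 0], [1, 0.004, 0.041, 0.02, 0], [1, 0.008, 0.082, 0.02, 0], [1, 0.0125, 0.1245, 0.02, 0], [1, 0.0125, 0.1245, 0.006, 0]]])

```text
time_s: 2.6
tcp_pos: [0.4644, -0.0474, 0.0635]
ee_rot: [[-0.994, 0.109, 0.01], [0.109, 0.994, 0.002], [-0.009, 0.003, -1.0]]
wrist_force: [0.4, 0.8, 0.0]
gripper_width: 0.006
```

Call:
play_rows(targets=[[[1, 0, 0, -0.003, 0], [1, 0, 0, -0.006, 0], [1, 0, 0, -0.006, 0], [1, 0, 0, -0.006, 0], [1, 0, 0, -0.006, 0]]])

```text
time_s: 3.02
tcp_pos: [0.4605, -0.0535, 0.055]
ee_rot: [[-0.993, 0.118, 0.0], [0.118, 0.993, 0.0], [-0.0, 0.0, -1.0]]
wrist_force: [-1.0, 0.4, 2.4]
gripper_width: 0.002
```

Call:
play_rows(targets=[[[1, 0, 0, -0.001, 0], [1, 0, 0, -0.002, 0], [1, 0, 0, -0.002, 0], [1, 0, 0, -0.002, 0], [1, 0, 0, -0.002, 0]]])

```text
time_s: 3.43
tcp_pos: [0.4605, -0.0529, 0.0527]
ee_rot: [[-0.993, 0.116, 0.0], [0.116, 0.993, -0.0], [-0.0, -0.0, -1.0]]
wrist_force: [-0.1, -2.0, 3.4]
gripper_width: 0.003
```

Call:
play_rows(targets=[[[1, 0, 0, -0.001, 0], [1, 0, 0, -0.002, 0], [1, 0, 0, -0.003, 0], [1, 0, 0, -0.003, 0], [1, 0, 0, -0.003, 0]]])

```text
time_s: 3.85
tcp_pos: [0.4606, -0.0526, 0.0496]
ee_rot: [[-0.993, 0.116, 0.0], [0.116, 0.993, -0.0], [-0.0, -0.0, -1.0]]
wrist_force: [-0.6, -1.6, 2.6]
gripper_width: 0.005
```

Flap 4 rocks: 7 mm down at only 2.6 N. Now I'll push it open along its arc.

Call:
play_rows(targets=[[[1, 0, 0, -0.006, 0], [1, 0, 0, -0.012, 0], [1, 0.001, 0, -0.019, 0], [1, 0.004, 0, -0.026, 0], [1, 0.007, -0.001, -0.031, 0]]])

```text
time_s: 4.27
tcp_pos: [0.4678, -0.0531, 0.0181]
ee_rot: [[-0.993, 0.116, 0.0], [0.116, 0.993, 0.001], [-0.0, 0.001, -1.0]]
wrist_force: [-1.4, 3.7, 6.5]
gripper_width: 0.006
```

Call:
play_rows(targets=[[[1, 0.003, 0, -0.004, 0], [1, 0.006, -0.001, -0.008, 0], [1, 0.009, -0.001, -0.012, 0], [1, 0.009, -0.001, -0.012, 0], [1, 0.009, -0.001, -0.012, 0]]])

```text
time_s: 4.68
tcp_pos: [0.4757, -0.0544, 0.006]
ee_rot: [[-0.993, 0.116, -0.002], [0.116, 0.993, -0.0], [0.002, -0.0, -1.0]]
wrist_force: [-1.8, 0.7, 7.8]
gripper_width: 0.002
```

```bash
python3 - <<'E'
from h import *
a=capture("scene");b=capture("top");cv2.imwrite("pics/s1.png",cv2.resize(a[130:400,130:530],None,fx=1.5,fy=1.5));cv2.imwrite("pics/t1.png",b)
s=sense();print(s["time_s"],s["tcp_pos"],s["wrist_force"])
E
```

```text
4.7833 [ 0.47559778 -0.05438024  0.00615932] [-2.32925876  1.33059944  7.54889686]
```

View pics/s1.png

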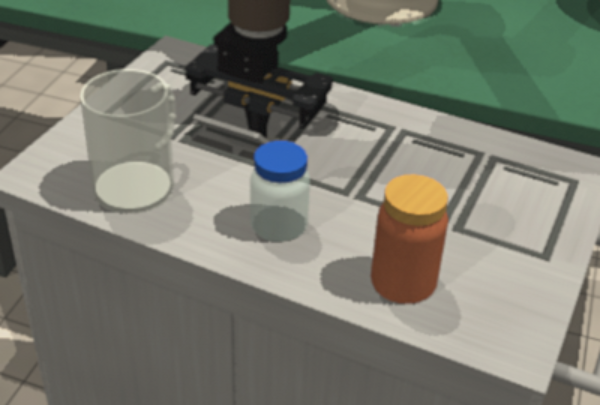

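The picture shows flap 4's rear edge raised, running from crop (193,118) to about (265,140), with the fingers holding the front end down. The jars and jug have not moved. I'll check the angle from that edge.

```bash
python3 - <<'E'
from h import *
c=get_calibration("scene");T=np.linalg.inv(c["T"])
X=np.array([.9934,-.1151,0]);Y=np.array([.1151,.9934,0]);p=np.array([.5352,-.0608,.04])
for t in(.5,.65,.8,.95):
    P=np.array([p+X*.045*np.cos(t)+Y*y+np.array([0,0,.045*np.sin(t)]) for y in(-.0475,.0475)])
    q=P@T[:3,:3].T+T[:3,3]; q=q*[1,-1,-1]
    u=cv2.projectPoints(q,np.zeros(3),np.zeros(3),c["camera_matrix"],c["D"])[0][:,0]
    print(t,((u-130)*1.5).round(0).tolist())
s=sense();f=np.array(s["tcp_pos"])-p;r=f@X;print("tcp x in flap",r,"tip z",f[2]-.017,"theta corner/centre",np.arctan2(-f[2]+.017,-r-.0095),np.arctan2(-f[2]+.017,-r))
E
```

```text
0.5 [[192.0, 124.0], [257.0, 144.0]]
0.65 [[194.0, 119.0], [258.0, 139.0]]
0.8 [[195.0, 114.0], [260.0, 134.0]]
0.95 [[197.0, 109.0], [262.0, 129.0]]
tcp x in flap -0.05994776514245221 tip z -0.050840680673431476 theta corner/centre 0.7892773181911541 0.7033800952688598
```

Call:
play_rows(targets=[[[1, 0, 0, -0.001, 0], [1, 0, 0, -0.002, 0], [1, 0, 0, -0.002, 0], [1, 0, 0, -0.002, 0], [1, 0, 0, -0.002, 0]]])

```text
time_s: 5.2
tcp_pos: [0.4757, -0.0544, 0.0043]
ee_rot: [[-0.993, 0.116, -0.002], [0.116, 0.993, 0.0], [0.002, -0.0, -1.0]]
wrist_force: [-1.2, 1.9, 7.4]
gripper_width: 0.0
```

Call:
play_rows(targets=[[[1, 0, 0, 0, 0], [1, 0, 0, 0, 0], [1, 0, 0, 0, 0], [1, 0, 0, 0, 0], [1, 0, 0, 0, 0]]])

```text
time_s: 5.62
tcp_pos: [0.4757, -0.0544, 0.0044]
ee_rot: [[-0.993, 0.116, -0.002], [0.116, 0.993, 0.0], [0.002, -0.0, -1.0]]
wrist_force: [-1.9, 0.1, 6.9]
gripper_width: 0.008
```

The image gives 0.65-0.75 rad and the finger geometry about 0.75-0.8. I'll add a small margin, look once more, then hand in.

Call:
play_rows(targets=[[[1, 0.001, 0, -0.001, 0], [1, 0.002, 0, -0.002, 0], [1, 0.003, 0, -0.003, 0], [1, 0.003, 0, -0.003, 0], [1, 0.003, 0, -0.003, 0]]])

```text
time_s: 6.03
tcp_pos: [0.4784, -0.0546, 0.0012]
ee_rot: [[-0.993, 0.116, -0.002], [0.116, 0.993, -0.0], [0.002, -0.001, -1.0]]
wrist_force: [-3.0, -0.2, 7.7]
gripper_width: 0.002
```

Call:
play_rows(targets=[[[1, 0, 0, 0, 0], [1, 0, 0, 0, 0], [1, 0, 0, 0, 0], [1, 0, 0, 0, 0], [1, 0, 0, 0, 0]]])

```text
time_s: 6.45
tcp_pos: [0.4783, -0.0545, 0.0013]
ee_rot: [[-0.993, 0.116, -0.002], [0.116, 0.993, -0.0], [0.002, -0.0, -1.0]]
wrist_force: [-2.1, -0.4, 7.3]
gripper_width: 0.008
```

```bash
python3 - <<'E'
from h import *
a=capture("scene")
cv2.imwrite("pics/s2.png",cv2.resize(a[180:260,230:350],None,fx=6,fy=6,interpolation=cv2.INTER_CUBIC))
s=sense();print(s["time_s"],s["tcp_pos"],s["wrist_force"])
E
```

```text
6.5 [ 0.47834551 -0.05453758  0.00129105] [-1.7177116  -0.16215488  7.92056221]
```

View pics/s2.png

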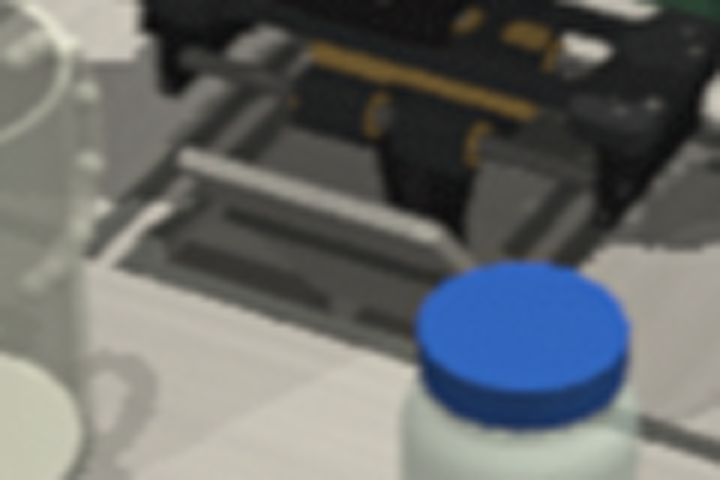

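The flap's raised rear edge runs from (183,150) to (435,225) in this crop. In the earlier crop's scale that is (196,112) to (259,131), which matches 0.85-0.88 rad. The finger is on the plate with a steady force of about 7.5 N, so I'm handing in.

```bash
python3 -c "
from station import *
print(finish_job())"
```

```text
the job is handed in; nothing more can be done
None
```

Flap 4 (fourth from the left) is the unbolted one. I pushed its front end down and handed the job in with the shut fingertips still holding it open. The hand-in gives no verdict.

- **Finding it:** I tried flap 5 first. It resisted with about 9 N after only 1–2 mm, so I took it as bolted. Flap 4 was 7 mm down at only 2.6 N. I did not press flaps 1–3.
- **Final state:** the last picture puts flap 4 at about 0.85–0.88 rad (around 50 degrees). The wrist force was steady at about 7–8 N, the arm was still, and the fingers were about 57 mm in front of the pivot line.
- **Jars and jug:** they stood in place in the picture taken with the flap open. The last close-up showed only part of the jug and one jar, and I did not measure their positions again. The arm stayed well clear of them.
- **A check that disagreed:** the first picture of the open flap suggested 0.65–0.75 rad, while the finger geometry suggested 0.70–0.79. I therefore pushed about 5 mm further for margin, and the later close-up gave the clearer figure above.

The job took 6.5 s of the 48 s allowed.

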